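# Seat the film-gate plate on its register pins

### The job

Make the gate register on the film bench ready: first take the setting block that was left standing on the lifter and put it back upright, fully down, in its own slot, the one of the three stands whose pocket fits it and carries the same two dots. Then slide the gate plate along the lifter until it is against both stops, so that its holes are over the two pins, and press it down until it lies flush on its rest pads with the pins through it. Leave the other things on the bench where they are.

Things in the scene. Friction and masses are not known exactly. Their poses are not given: they have to be found in the camera images.
- register: Fixed dark steel base of the gate register, 215 x 200 x 12 mm, reaching from its x -135 to +80 and y -100 to +100 mm; origin on the table under the middle of the plate's home place; x points away from the robot (within 0.2 rad), y left, z up. Four round rest pads, 18 mm wide, tops at z 22, at x +-36, y +-62. Near and right sides are open.
- far_stop (a point): Middle of the plate-side face of the far stop, a grey bar along y across the far side of the register, 130 mm long, 14 mm thick: face at register x +50.5 mm, y -65 to +65, top z 46 mm.
- left_stop (a point): Middle of the plate-side face of the left stop, a grey bar along x on the left of the register, 50 mm long, 14 mm thick: face at register y +75.5 mm, x -25 to +25, top z 46 mm.
- home (a point): The centre of the plate's underside when it is home: at x 0, y 0, z 22 mm of the register; register axes.
- pin0 (a point): Top centre (z 36 mm) of the thicker pin, 12 mm in diameter with a 5 mm tapered tip, at register x 0, y +60 mm.
- pin1 (a point): Top centre (z 36 mm) of the thinner pin, 9 mm in diameter with a 5 mm tapered tip, at register x 0, y -60 mm.
- lifter (a joint): Travel (m) of the lifter, an aluminium fork carrying the plate: 0 raised (top 40 mm above the table, 4 mm above the pins), 0.018 when the plate rests on the pads. Moves straight down, stays put by friction; about 8 N presses it down. Its two bars, 8 mm thick, lie at register y +-30 to +-45, x -125 to +45 mm; between them a gap open down to the base from x -125 to 0, and a web from x 0 to +45.
- gate_plate: Loose aluminium plate, 100 (x) x 150 (y) x 12 mm, 0.43 kg; origin at the centre of its underside. Too wide to grasp: push its near and right edges. Starts on the raised lifter (underside 40 mm above the table; 22 when home, pins 2 mm proud), 40 to 60 mm short of the far stop, 15 to 35 of the left one, turned up to 0.12 rad. Film window 27 x 39 mm through it at x +22, y 0; solid at x -10, y 0.
- gate_plate_hole0 (a point): Mouth (top face) of the plate's larger hole, 15 mm in diameter, at plate x 0, y +60 mm; goes on pin0.
- gate_plate_hole1 (a point): Mouth (top face) of the plate's smaller hole, 12 mm in diameter, at plate x 0, y -60 mm; goes on pin1.
- block2: The loose steel setting block to put away: 20 (x) x 30 (y) x 60 (z) mm, 0.28 kg, two dots on its top; origin at the centre of its underside. It starts upright on the lifter, between the plate and the far stop, underside 40 mm above the table.
- block1: Smaller steel setting block, 20 x 22 x 60 mm, one dot, standing in stand1; leave it.
- stand1: Fixed grey plastic stand for block1, 50 (x) x 66 (y) x 34 mm, origin at the centre of its underside; pocket 23 x 25 mm, occupied; one dot beside it.
- stand2: Fixed grey plastic stand for block2, 50 (x) x 66 (y) x 34 mm, origin at the centre of its underside; its pocket in the middle of the top is 23 (x) x 33 (y) mm, 24 mm deep with a 2 mm chamfer; empty; two dots beside it.
- slot2 (a point): Centre of the floor of stand2's pocket, 10 mm above the table; the block's underside rests here.
- stand3: Fixed grey plastic stand of the same outside size, for a larger block that is not here: pocket 23 x 43 mm, empty; three dots. Not the slot for block2.
- film_core: Bystander: green plastic film core, 75 mm across, 35 mm high, lying flat; origin at the centre of its underside.
- loupe: Bystander: black loupe, 48 mm across, 45 mm high; origin at the centre of its underside.
- film_can: Bystander: flat steel film can, 120 mm across, 28 mm high; origin at the centre of its underside.
- brush: Bystander: small dusting brush lying flat; origin at its underside.
Things that resemble listed ones, but are neither listed nor needed, are in the scene too. Leave any pink or yellow look-alike of the block2 alone.

How it is judged:
By the outcome, as a careful person would: the job done as asked, in the order asked, and still so for the second after the job is handed in, with the robot touching nothing.
It also fails if it takes over 67 s, if anything falls off the work surface, if the arm or the gripper's body presses on something with over 40 N, if the wrist force passes 120 N, or if a joint passes its speed limit or range.

### The arm

A 6-joint arm with a two-finger parallel gripper is mounted at the origin on the work surface. World frame = base frame: x ahead of the robot, y to its left, z up, the work surface at z = 0. Lengths are in m, angles in rad, forces in N, time in s.
With the tool pointing down it reaches from about 0.375 to 0.9 m from the base axis. Payload 3.1 kg.
Tool frame: the origin (TCP) lies between the finger pads; the fingertips stand 22 mm ahead of it and the grasp point (between the pads) lies 3 mm ahead of it; z points along the fingers, y is the line along which they close (so a half turn about z gives the same grasp; the last joint's range is limited). The gripper opens to 85 mm and grips with 20 to 120 N. Pads are 22 mm wide; open, the fingers measure 114 mm over their backs; the gripper's body (76 mm by 85 mm) begins 54 mm behind the grasp point. The pads swing forward as they close: fully open they stand 13 mm farther back than shut.
Start: joints at [1.089, 0.527, 1.433, -0, 1.181, -0.178], TCP at [0.186, 0.597, 0.253] pointing down, gripper open.
Joint ranges: [-3.08, 3.08], [-0.75, 2.2], [0.22, 2.44], [-1.43, 4.57], [0, 2.65], [-2.85, 2.85]. Speed limits (rad/s): [2.79, 2.79, 3.14, 3.14, 3.14, 3.14].

### API

Orientations are given as a 3x3 rotation matrix whose columns are the frame's x, y, z axes.
In Python, from station import manip gives the robot as it stands. The module is installed in compiled form; this text tells all that it offers.
- The arm moves only by the shell command python3 -m inch 'ROWS' [FORCE]. ROWS is JSON, a list of rows, each a list of 7 numbers: the shift along the tool's x, y, z in mm, then the turn, a rotation vector about the tool's x, y, z in degrees, then the finger opening in mm, from 0 to 85.4. A call has 1 to 8 rows; each row shifts and turns the commanded pose from where the row before left it, along the tool's axes as they then stand; what a row does not reach is not made up. A row lasts 1/10 s, in which the tool goes at most 50 mm and 8.59 degrees, less where a joint would pass 70% of its speed; a pose out of reach is approached as far as the arm can. A call is refused whole if a number of a shift passes 50 or a number of a turn 8.59, either way. A call with a gripper value outside its range is refused whole. The fingers move at their own pace and stop on an object; FORCE is the grip in N (left out, the last holds). Time passes only in rows, so rows that do not move let the fingers close. It gives the time, the measured TCP pose, the force, the opening and the grip force at its end, in the units of the state.
- manip.sense(): the state, without advancing time (a new reading comes with each control period).
- manip.snapshot(name): name is "scene" or "top" or "wrist"; returns a dict with "color" (480x640x3 uint8, blue, green, red), "vfov" (degrees; the focal length in pixels is half the picture's height over the tangent of half this angle, whatever the lens; pixels are square), "cx", "cy" (the principal point, pixels), "dist_coeffs" ([k1, k2, p1, p2, k3] as OpenCV has them; the pictures are not rectified), "R" (3x3) and "t" (3): a world point X has camera coordinates R X + t. Camera axes: x right, y down, z forward; pixel columns grow to the right and rows downward; lengths in m; the calibration is good to about 2 mm. A picture is of the moment at which its call begins. There is no depth.
- manip.hand_in(): hands the job in; it is judged then, once.
The state is a dict: "time": time; "joint_pos": joint angles; "qvel": joint speeds; "tau": joint torques, N m; "position": TCP position; "tool_rot": TCP orientation; "force": force on the tool from outside, world axes, zero at the start; "wrist_torque": the same for the moment, N m; "grip_width": finger opening in m; "gripper_force": force on a finger pad.
Only numpy, scipy, OpenCV 4.12 (cv2) and the standard library are available. Lean on these libraries where they do the work, as an engineer would, in place of code of your own. Each camera call takes 0.05 s, during which the arm holds its last target. There are 200 camera calls.

## Working session

There is one attempt and no reset: what is moved stays moved. The work goes in short steps, Python scripts to look and compute and a shell command to move; the robot and the scene stay as the last step left them, time stands still between calls to the robot, and variables do not carry over. Pictures are saved under pics/ and viewed, at most 10 in all, crops included, and the job is handed in when it is done.

```bash
mkdir -p pics; cat > h.py <<'E'
import numpy as np, cv2, json
from station import manip
def snap(name,fn=None):
    s=manip.snapshot(name)
    np.savez('last_%s.npz'%name,**{k:np.array(v) for k,v in s.items()})
    if fn: cv2.imwrite('pics/'+fn,s['color'])
    return s
def load(name): 
    d=np.load('last_%s.npz'%name); return {k:d[k] for k in d}
def K(s):
    f=240/np.tan(np.radians(float(s['vfov']))/2)
    return np.array([[f,0,float(s['cx'])],[0,f,float(s['cy'])],[0,0,1]])
def pix2w(s,px,z):
    px=np.array(px,float).reshape(-1,1,2)
    u=cv2.undistortPoints(px,K(s),np.array(s['dist_coeffs'],float)).reshape(-1,2)
    R=np.array(s['R']);t=np.array(s['t']).ravel();C=-R.T@t
    d=np.c_[u,np.ones(len(u))]@R
    z=np.broadcast_to(z,len(u))
    return C+d*((z-C[2])/d[:,2])[:,None]
def w2pix(s,X):
    R=np.array(s['R'],float);t=np.array(s['t'],float).ravel()
    return cv2.projectPoints(np.array(X,float).reshape(-1,1,3),cv2.Rodrigues(R)[0],t,K(s),np.array(s['dist_coeffs'],float))[0].reshape(-1,2)
E
python3 - <<'E'
from h import *
np.set_printoptions(precision=4,suppress=True)
for n in('scene','top'):
    s=snap(n,n+'0.png'); R=np.array(s['R']);print(n,s['vfov'],-R.T@np.array(s['t']).ravel(),R[2])
print(manip.sense())
E
```

```text
scene 53.76681325196993 [1.0227 0.7109 0.8042] [-0.4367 -0.5919 -0.6774]
top 53.00859959332209 [0.3607 0.0664 1.1288] [ 0.1574 -0.0165 -0.9874]
{'time': 0.1, 'joint_pos': array([ 1.0895,  0.5284,  1.4338,  0.    ,  1.1814, -0.1785]), 'qvel': array([-0.0005, -0.0024, -0.0052,  0.    , -0.0015,  0.0003]), 'tau': array([ -0.0002, -44.3305, -17.8585,  -0.0003,   0.0038,   0.    ]), 'position': array([0.186 , 0.596 , 0.2524]), 'tool_rot': array([[-0.9545,  0.2982, -0.001 ],
       [ 0.2982,  0.9545, -0.0018],
       [ 0.0004, -0.002 , -1.    ]]), 'force': array([-0.6277, -0.3055,  0.6868]), 'wrist_torque': array([ 0.0079, -0.0223, -0.0314]), 'gripper_force': 0.0, 'grip_width': 0.08589403975405886}
```

View pics/top0.png

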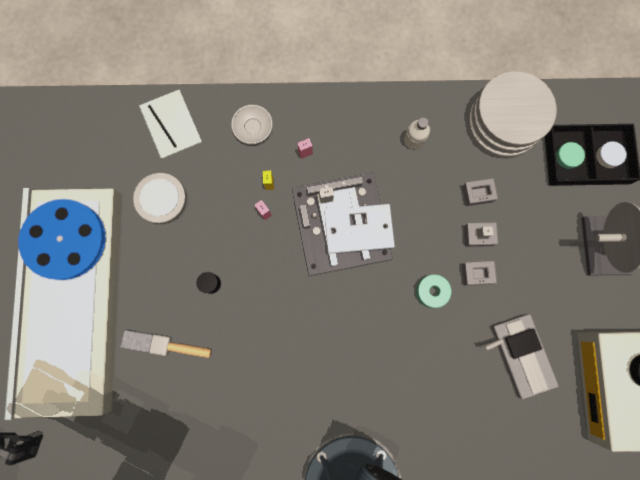

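View pics/scene0.png

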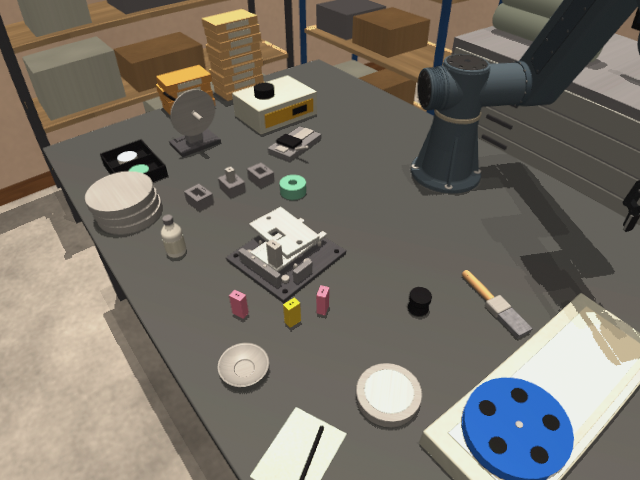

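Overview: candidates for block2 in the top image are grey (327,193) on the lifter, pink (305,148) and (263,209), yellow (267,180), and block1 (488,231) in its stand. By the description it is the grey one on the lifter. Stands are at (481,191), (483,234) and (480,273). I'll check these in one close crop.

```bash
python3 - <<'E'
from h import *
s=load('top');im=s['color']
a=cv2.resize(im[165:280,285:405],None,fx=5,fy=5,interpolation=cv2.INTER_CUBIC)
b=cv2.resize(im[172:292,455:505],None,fx=4,fy=4,interpolation=cv2.INTER_CUBIC)
o=np.zeros((575,800,3),np.uint8);o[:575,:600]=a;o[:480,600:800]=b
cv2.imwrite('pics/c1.png',o)
s=load('scene');im=s['color']
a=cv2.resize(im[200:300,220:355],None,fx=5,fy=5,interpolation=cv2.INTER_CUBIC)
cv2.imwrite('pics/c2.png',a)
E
```

```text
(no output)
```

View pics/c1.png

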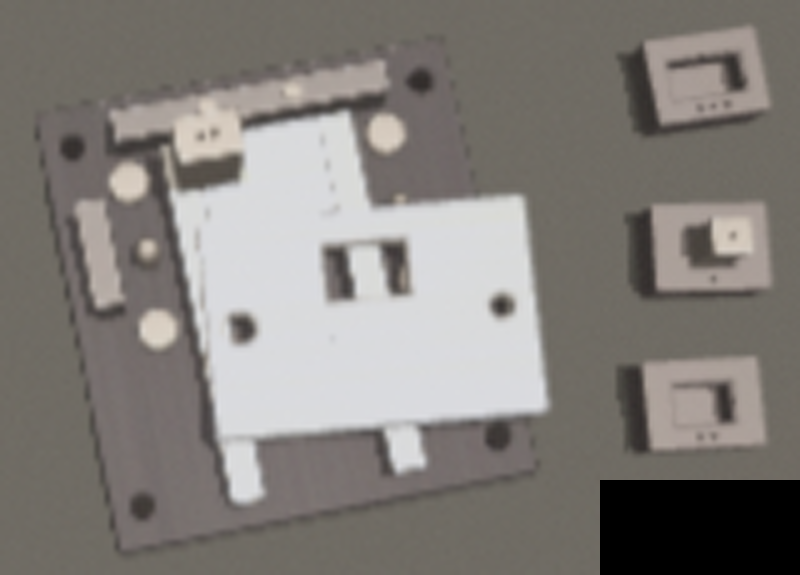

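View pics/c2.png

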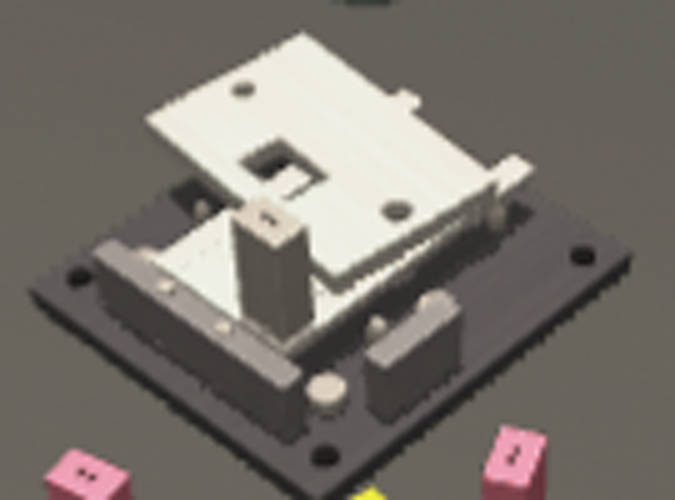

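The crop confirms it: the grey block on the lifter has two dots, top at about (208,136) in the crop. The bottom-right stand (705,403) has two dots and the middling pocket, so that is stand2. Next I compute poses.

```bash
python3 - <<'E'
from h import *
np.set_printoptions(precision=4,suppress=True)
s=load('top');c=load('scene')
A=lambda p:np.array(p,float)/5+[285-.4,165-.4]
B=lambda p:(np.array(p,float)-[600,0])/4+[455-.4,172-.4]
C=lambda p:np.array(p,float)/5+[220-.4,200-.4]
def fit(model,P):
    m=np.array(model,float);mc=m-m.mean(0);pc=P[:,:2]-P[:,:2].mean(0)
    th=np.arctan2((mc[:,0]*pc[:,1]-mc[:,1]*pc[:,0]).sum(),(mc*pc).sum())
    R=np.array([[np.cos(th),-np.sin(th)],[np.sin(th),np.cos(th)]])
    o=P[:,:2].mean(0)-R@m.mean(0); return o,th,(P[:,:2]-(m@R.T+o))*1e3
rect=lambda a,b:[(a,b),(a,-b),(-a,-b),(-a,b)] # FL FR NR NL
print('reg',*fit([(.08,.1),(.08,-.1),(-.135,-.1),(-.135,.1)],pix2w(s,A([(37,115),(440,38),(540,470),(122,550)]),.012)))
print('regholes/pads',pix2w(s,A([(129,182),(157,329),(386,133)]),.022)[:,:2])
print('pin0',pix2w(s,A([(147,246)]),.036))
print('plate',*fit([(.05,-.075),(-.05,-.075),(-.05,.075),(0,.06),(0,-.06)],pix2w(s,A([(525,195),(548,410),(218,437),(242,327),(502,305)]),.052)))
print('plate scene',*fit([(-.05,-.075),(.05,-.075),(.05,.075)],pix2w(c,C([(303,33),(147,120),(338,278)]),.052)))
print('block',*fit(rect(.01,.015),pix2w(s,A([(175,120),(238,111),(243,150),(181,160)]),.1)))
print('block dots',pix2w(s,A([(207,135)]),.1),pix2w(c,C([(268,218)]),.1))
print('block scene',*fit(rect(.01,.015),pix2w(c,C([(275,248),(232,205),(262,197),(310,228)]),.1)))
print('st2',*fit(rect(.025,.033),pix2w(s,B([(643,362),(758,357),(766,444),(648,450)]),.034)))
print('pocket2',*fit(rect(.0115,.0165),pix2w(s,B([(672,385),(732,381),(736,426),(675,428)]),.034)))
print('st1',*fit(rect(.025,.033),pix2w(s,B([(652,205),(768,203),(771,290),(652,292)]),.034)))
E
```

```text
reg [0.6134 0.0113] 0.1767341036228386 [[-0.6863 -1.0612]
 [-1.053   1.4044]
 [ 0.0782  0.1184]
 [ 1.6611 -0.4616]]
regholes/pads [[ 0.6377  0.0792]
 [ 0.5669  0.0673]
 [ 0.6593 -0.043 ]]
pin0 [[0.6035 0.0712 0.036 ]]
plate [ 0.5657 -0.0311] 0.06437200381091823 [[ 0.3146 -0.3802]
 [-0.0443 -0.1108]
 [ 0.1894  0.1141]
 [-0.3425 -0.2084]
 [-0.1172  0.5852]]
plate scene [ 0.5641 -0.0281] 0.07997704629952616 [[-0.3694 -1.2734]
 [-0.4035  0.5718]
 [ 0.7729  0.7016]]
block [0.6387 0.0426] 0.12969053020025553 [[-0.7952 -1.2171]
 [-1.0782  0.6564]
 [ 1.0121  1.4673]
 [ 0.8613 -0.9066]]
block dots [[0.6388 0.0436 0.1   ]] [[0.6379 0.0435 0.1   ]]
block scene [0.6378 0.0446] 0.04058880741073188 [[-1.0744  1.368 ]
 [-2.5817 -3.4455]
 [ 3.9621  1.1197]
 [-0.306   0.9577]]
st2 [ 0.4597 -0.3074] 0.01771887732866025 [[-0.0869 -0.1917]
 [ 0.3231 -0.6357]
 [ 0.326  -0.4473]
 [-0.5623  1.2747]]
pocket2 [ 0.4587 -0.3073] 0.021754711155013255 [[ 0.6802  0.6599]
 [ 1.5785 -1.0001]
 [-1.2671 -0.8415]
 [-0.9916  1.1817]]
st1 [ 0.5501 -0.3181] -0.021677736283482296 [[-0.0587 -0.0103]
 [ 1.2659 -1.789 ]
 [ 0.0254 -0.613 ]
 [-1.2326  2.4124]]
```

```bash
cat >> h.py <<'E'
def rel(pos,yaw,tilt=0):
    """turn (deg about tool axes, done FIRST) then shift in the turned tool's axes (mm); yaw=dir of tool y minus 90deg"""
    from scipy.spatial.transform import Rotation as Ro
    st=manip.sense();R=np.array(st['tool_rot'])
    c,n=np.cos(yaw),np.sin(yaw)
    T=np.array([[-c,-n,0],[-n,c,0],[0,0,-1.]])
    rv=np.degrees(Ro.from_matrix(R.T@T).as_rotvec())
    sh=T.T@(np.array(pos)-st['position'])*1e3
    print('t %.2f'%st['time'],'pos',st['position'].round(4),'turn',rv.round(2),'shift',sh.round(1),'F',np.array(st['force']).round(1),'grip',round(st['grip_width'],4),round(st['gripper_force'],1))
E
python3 -c "
from h import *
rel((.638,.0435,.2),.14)"
```

```text
t 0.10 pos [0.186  0.596  0.2524] turn [ -0.11  -0.05 -25.37] shift [-370.4 -610.2   52.4] F [-0.6 -0.3  0.7] grip 0.0859 0.0
```

```bash
python3 -m inch '[[0,0,0,0,0,-8.45,85],[0,0,0,0,0,-8.45,85],[0,0,0,0,0,-8.45,85],[-24,-40,0,0,0,0,85],[-24,-40,0,0,0,0,85],[-24,-40,0,0,0,0,85],[-24,-40,0,0,0,0,85],[-24,-40,0,0,0,0,85]]' 20; python3 -m inch '[[-24,-40,0,0,0,0,85],[-24,-40,0,0,0,0,85],[-24,-40,0,0,0,0,80],[-24,-40,0,0,0,0,75],[-24,-40,0,0,0,0,70],[-24,-40,0,0,0,0,65],[-24,-40,0,0,0,0,60],[0,0,0,0,0,0,60]]'; python3 -c "
from h import *
rel((.638,.0435,.2),.14)"
```

```text
time: 0.9
position: [0.3336, 0.4136, 0.253]
tool_rot: [[-0.99, -0.14, -0.0], [-0.14, 0.99, -0.0], [0.001, -0.0, -1.0]]
force: [0.7, 0.9, 0.0]
grip_width: 0.0848
gripper_force: 0.0
time: 1.7
position: [0.5426, 0.1567, 0.2531]
tool_rot: [[-0.991, -0.133, 0.004], [-0.133, 0.991, -0.002], [-0.003, -0.002, -1.0]]
force: [0.2, -0.3, 0.6]
grip_width: 0.0604
gripper_force: 0.0
t 1.70 pos [0.5426 0.1567 0.2531] turn [-0.12  0.19 -0.38] shift [ -78.6 -125.4   53.1] F [ 0.2 -0.3  0.6] grip 0.0604 0.0
```

```bash
python3 -m inch '[[-20,-31,13,0,0,-0.4,60],[-20,-31,13,0,0,0,60],[-20,-31,13,0,0,0,60],[-18,-32,13,0,0,0,60],[0,0,0,0,0,0,60],[0,0,0,0,0,0,60]]'; python3 -c "
from h import *
rel((.638,.0435,.2),.14)
snap('wrist','w1.png')
print(w2pix(load('wrist'),[.638,.0435,.1]))"
```

```text
time: 2.3
position: [0.6328, 0.049, 0.2002]
tool_rot: [[-0.989, -0.145, -0.003], [-0.145, 0.989, 0.001], [0.003, 0.001, -1.0]]
force: [-0.8, 1.1, -0.1]
grip_width: 0.0599
gripper_force: 0.0
t 2.30 pos [0.6328 0.049  0.2002] turn [ 0.07 -0.16  0.31] shift [-4.4 -6.2  0.2] F [-0.8  1.1 -0.1] grip 0.0599 0.0
[[310.65338569 255.80372441]]
```

View pics/w1.png

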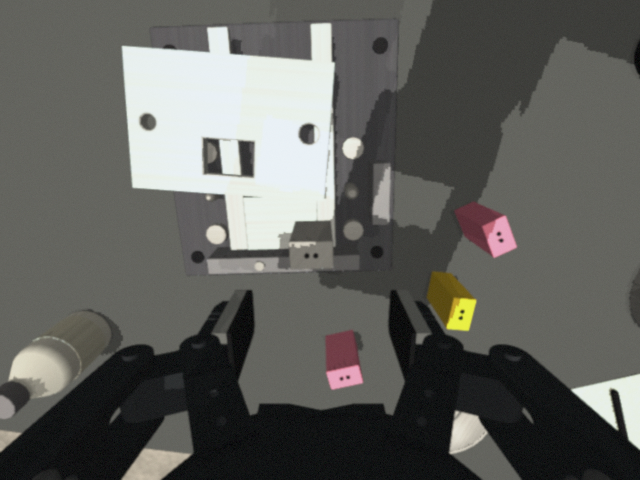

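The wrist view shows the block top at about (311,256), dots at (306,256) and (315,255), with its sides close to the image axes. The estimate is consistent, so I refine with pixels from this picture.

```bash
sed -n '/^def rel/q;p' h.py >/dev/null; cat >> h.py <<'E'
def fit(model,P):
    m=np.array(model,float);mc=m-m.mean(0);pc=P[:,:2]-P[:,:2].mean(0)
    th=np.arctan2((mc[:,0]*pc[:,1]-mc[:,1]*pc[:,0]).sum(),(mc*pc).sum())
    R=np.array([[np.cos(th),-np.sin(th)],[np.sin(th),np.cos(th)]])
    o=P[:,:2].mean(0)-R@m.mean(0); return o.round(4),th.round(4),((P[:,:2]-(m@R.T+o))*1e3).round(1)
rect=lambda a,b:[(a,b),(a,-b),(-a,-b),(-a,b)]
E
python3 - <<'E'
from h import *
s=load('wrist')
im=s['color']
cv2.imwrite('pics/w1c.png',np.hstack([cv2.resize(im[215:280,270:350],None,fx=5,fy=5,interpolation=2),cv2.resize(im[215:280,165:245],None,fx=5,fy=5,interpolation=2)]))
print('dots',pix2w(s,[(306,256),(315,255.5)],.1))
print('reg pads+',*fit([(.036,.062),(-.036,.062),(.036,-.062)],pix2w(s,[(353,230),(352.5,148),(217,234)],.022)))
print('reg corners',*fit([(.08,.1),(.08,-.1)],pix2w(s,[(392,270),(187,276)],.012)))
print('far stop ends',pix2w(s,[(360,255),(207,260)],.046))
print('plate',*fit([(.05,.075),(.05,-.075),(-.05,-.075),(-.05,.075),(0,.06),(0,-.06)],pix2w(s,[(333,198),(133,187),(123,46),(335,62),(309.5,133.5),(148,121.5)],.052)))
E
```

```text
dots [[0.63859495 0.04039123 0.1       ]
 [0.63735866 0.04639078 0.1       ]]
reg pads+ [0.6116 0.0126] 0.1762 [[-0.  -0.4]
 [ 0.5 -0.4]
 [-0.4  0.9]]
reg corners [0.6113 0.0133] 0.1761 [[ 0.1 -0.8]
 [-0.1  0.8]]
far stop ends [[ 0.65067499  0.08585463  0.046     ]
 [ 0.67382327 -0.04193337  0.046     ]]
plate [ 0.5631 -0.0283] 0.084 [[-1.7  4.8]
 [-0.5 -2. ]
 [-0.3 -0.1]
 [ 1.5 -0.4]
 [ 1.3 -1. ]
 [-0.3 -1.3]]
```

View pics/w1c.png

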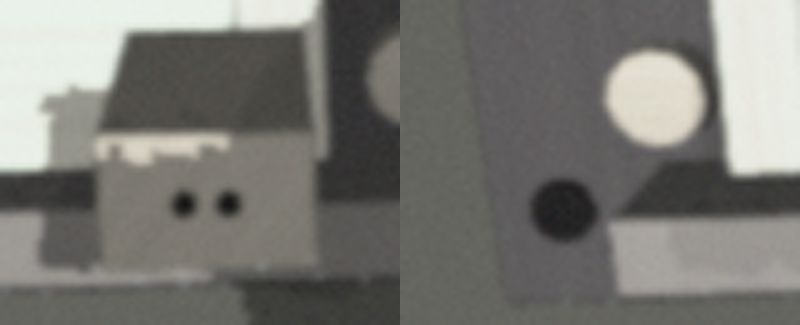

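The block top is at crop corners (96,132), (312,132), (318,262), (104,268), centred at about (311.5,254.8) in the full image. That puts it at (0.638, 0.0435) with yaw about 0.165.

```bash
python3 -c "
from h import *
s=load('wrist');p=np.array([(318,262),(104,268),(96,132),(312,132)])/5+[270-.4,215-.4]
print(*fit(rect(.01,.015),pix2w(s,p,.1)))
rel((.638,.0435,.093),.165)"
```

```text
[0.637  0.0437] 0.1675 [[-0.5 -0.2]
 [-0.4  0.4]
 [ 0.   0.4]
 [ 0.9 -0.6]]
t 2.35 pos [0.6325 0.0498 0.2008] turn [ 0.07 -0.12 -1.05] shift [ -4.4  -7.1 107.8] F [-0.6  0.7  0.3] grip 0.0602 0.0
```

```bash
python3 -m inch '[[-4,-7,15,0,0,-1,60],[0,0,25,0,0,0,60],[0,0,25,0,0,0,60],[0,0,20,0,0,0,60],[0,0,13,0,0,0,60],[0,0,5,0,0,0,60],[0,0,0,0,0,0,60],[0,0,0,0,0,0,60]]'; python3 -c "
from h import *
rel((.6375,.0435,.093),.165)"
```

```text
time: 3.15
position: [0.6392, 0.0427, 0.0992]
tool_rot: [[-0.986, -0.164, 0.002], [-0.164, 0.986, -0.0], [-0.002, -0.0, -1.0]]
force: [0.6, -0.5, 0.6]
grip_width: 0.06
gripper_force: 0.0
t 3.15 pos [0.6392 0.0427 0.0992] turn [-0.03  0.1  -0.02] shift [1.6 1.1 6.2] F [ 0.6 -0.5  0.6] grip 0.06 0.0
```

```bash
python3 -m inch '[[1.5,1,6,0,0,0,50],[0,0,0,0,0,0,40],[0,0,0,0,0,0,34],[0,0,0,0,0,0,28],[0,0,0,0,0,0,24],[0,0,0,0,0,0,24],[0,0,0,0,0,0,24],[0,0,0,0,0,0,24]]' 50; python3 -c "
from h import *
rel((.638,.0435,.17),.165)"
```

```text
time: 3.95
position: [0.637, 0.0433, 0.0927]
tool_rot: [[-0.987, -0.163, 0.0], [-0.163, 0.987, -0.0], [-0.0, -0.0, -1.0]]
force: [-0.4, 0.2, 3.3]
grip_width: 0.0297
gripper_force: 49.8
t 3.95 pos [0.637  0.0433 0.0927] turn [-0.01  0.02 -0.05] shift [ -1.    0.1 -77.3] F [-0.4  0.2  3.3] grip 0.0297 49.8
```

```bash
python3 -m inch '[[0,0,-15,0,0,0,24],[0,0,-30,0,0,0,24],[0,0,-30,0,0,0,24],[0,0,-15,0,0,0,24],[0,0,0,0,0,4,24],[0,0,0,0,0,4,24],[0,0,0,0,0,0,24],[0,0,0,0,0,0,24]]'; python3 -c "
from h import *
rel((.4595,-.3074,.15),.02)"
```

```text
time: 4.75
position: [0.6366, 0.0433, 0.1823]
tool_rot: [[-1.0, -0.026, -0.001], [-0.026, 1.0, 0.0], [0.001, 0.0, -1.0]]
force: [1.0, 1.2, -2.4]
grip_width: 0.0295
gripper_force: 50.0
t 4.75 pos [0.6366 0.0433 0.1823] turn [ 0.   -0.03  0.34] shift [ 184.1 -347.1   32.3] F [ 1.   1.2 -2.4] grip 0.0295 50.0
```

```bash
python3 -m inch '[[10,-35,0,0,0,0,24],[19,-50,0,0,0,0,24],[19,-50,0,0,0,0,24],[19,-50,0,0,0,0,24],[19,-50,0,0,0,0,24],[19,-50,0,0,0,0,24],[19,-40,0,0,0,0,24],[0,-22,0,0,0,0,24]]'; python3 -m inch '[[0,0,0,0,0,0,24],[0,0,0,0,0,0,24]]'; python3 -c "
from h import *
rel((.4595,-.3074,.15),.02)
snap('wrist','w2.png')"
```

```text
time: 5.55
position: [0.5248, -0.2935, 0.1821]
tool_rot: [[-1.0, -0.022, -0.002], [-0.022, 1.0, -0.0], [0.002, 0.0, -1.0]]
force: [0.9, 0.2, -2.1]
grip_width: 0.0287
gripper_force: 50.2
time: 5.75
position: [0.5273, -0.29, 0.1821]
tool_rot: [[-1.0, -0.024, -0.0], [-0.024, 1.0, 0.001], [0.0, 0.001, -1.0]]
force: [-0.0, 1.3, -1.5]
grip_width: 0.0293
gripper_force: 50.2
t 5.75 pos [ 0.5273 -0.29    0.1821] turn [ 0.07 -0.01  0.23] shift [ 68.2 -16.1  32.1] F [-0.   1.3 -1.5] grip 0.0293 50.2
```

View pics/w2.png

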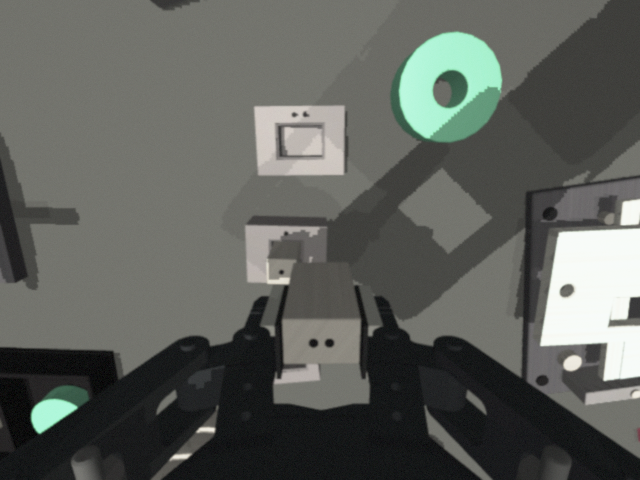

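The wrist view shows stand2 (two dots) with top corners (255,107), (344,106), (345,174), (257,175), and the block held square, top corners about (282,319), (361,319), (367,362), (285,363).

```bash
python3 - <<'E'
from h import *
s=load('wrist')
print('st2',*fit([(-.025,-.033),(-.025,.033),(.025,.033),(.025,-.033)],pix2w(s,[(254.5,106.5),(345,106),(345.5,174.5),(257,175.5)],.034)))
m=[(-.0115,-.0165),(-.0115,.0165),(.0115,.0165),(.0115,-.0165)]
print('pk',*fit(m,pix2w(s,[(277,124),(324.5,123.5),(325,158),(277.5,159.5)],.034)))
m=[(-.01,-.015),(-.01,.015),(.01,.015),(.01,-.015)]
for z in(.189,):print('blk',*fit(m,pix2w(s,[(282,319),(361,319),(367,362),(285,363)],z)))
print('blk bottom near edge',pix2w(s,[(290,262),(352,262)],.129))
E
```

```text
st2 [ 0.4585 -0.3062] 0.0305 [[ 0.  -0. ]
 [ 0.2  0.1]
 [-0.2  1.1]
 [ 0.1 -1.2]]
pk [ 0.4585 -0.3058] 0.0363 [[-1.2 -0.9]
 [-1.2  1.2]
 [ 0.8  1.4]
 [ 1.6 -1.7]]
blk [ 0.5276 -0.2884] 0.0548 [[-0.  -0.2]
 [ 1.  -0.9]
 [-0.2  1.5]
 [-0.7 -0.4]]
blk bottom near edge [[ 0.5187996  -0.30621119  0.129     ]
 [ 0.51803715 -0.27290963  0.129     ]]
```

```bash
python3 -m inch '[[20,-5,0,0,0,0,24],[25,-6,5,0,0,0,24],[18,-5,15,0,0,0,24],[5,0,15,0,0,0,24],[0,0,15,0,0,0,24],[0,0,15,0,0,0,24],[0,0,10,0,0,0,24],[0,0,0,0,0,0,24]]'; python3 -m inch '[[0,0,0,0,0,0,24],[0,0,0,0,0,0,24]]'; python3 -c "
from h import *
rel((.459,-.3067,.063),.027)"
```

```text
time: 6.6
position: [0.4595, -0.3058, 0.1061]
tool_rot: [[-1.0, -0.027, -0.002], [-0.027, 1.0, 0.003], [0.002, 0.003, -1.0]]
force: [-0.0, -0.7, -2.2]
grip_width: 0.0294
gripper_force: 50.2
time: 6.8
position: [0.4603, -0.3079, 0.108]
tool_rot: [[-1.0, -0.025, 0.001], [-0.025, 1.0, -0.001], [-0.001, -0.001, -1.0]]
force: [0.2, 0.8, -1.8]
grip_width: 0.0294
gripper_force: 50.2
t 6.80 pos [ 0.4603 -0.3079  0.108 ] turn [-0.06  0.06 -0.1 ] shift [ 1.3  1.2 45. ] F [ 0.2  0.8 -1.8] grip 0.0294 50.2
```

```bash
python3 -m inch '[[1,1,5,0,0,0,24],[0,0,5,0,0,0,24],[0,0,5,0,0,0,24],[0,0,4,0,0,0,24],[0,0,4,0,0,0,24],[0,0,4,0,0,0,24],[0,0,4,0,0,0,24],[0,0,0,0,0,0,24]]';  python3 -c "
from h import *
rel((.459,-.3067,.063),.027)"
```

```text
time: 7.6
position: [0.4583, -0.3066, 0.0757]
tool_rot: [[-1.0, -0.024, -0.001], [-0.024, 1.0, 0.001], [0.001, 0.001, -1.0]]
force: [0.3, -0.3, -1.5]
grip_width: 0.0292
gripper_force: 50.2
t 7.60 pos [ 0.4583 -0.3066  0.0757] turn [ 0.05 -0.05 -0.15] shift [-0.7 -0.1 12.7] F [ 0.3 -0.3 -1.5] grip 0.0292 50.2
```

```bash
python3 -m inch '[[0,0,4,0,0,0,24],[0,0,4,0,0,0,24],[0,0,2,0,0,0,24],[0,0,1,0,0,0,24],[0,0,1,0,0,0,24],[0,0,0,0,0,0,24]]'
```

```text
time: 8.2
position: [0.4586, -0.3069, 0.0642]
tool_rot: [[-1.0, -0.024, -0.0], [-0.024, 1.0, 0.0], [0.0, 0.0, -1.0]]
force: [-0.4, -0.8, -2.3]
grip_width: 0.0292
gripper_force: 50.2
```

```bash
python3 -m inch '[[0,0,0.7,0,0,0,24],[0,0,0,0,0,0,24],[0,0,0.7,0,0,0,24],[0,0,0,0,0,0,24]]'; python3 -m inch '[[0,0,0.5,0,0,0,24],[0,0,0,0,0,0,24],[0,0,0,0,0,0,24]]'
```

```text
time: 8.6
position: [0.4586, -0.3069, 0.0629]
tool_rot: [[-1.0, -0.024, -0.0], [-0.024, 1.0, 0.0], [0.0, 0.0, -1.0]]
force: [0.6, 0.1, -3.1]
grip_width: 0.0291
gripper_force: 50.2
time: 8.9
position: [0.4586, -0.3069, 0.0627]
tool_rot: [[-1.0, -0.024, 0.0], [-0.024, 1.0, -0.0], [-0.0, -0.0, -1.0]]
force: [-0.6, 0.6, 2.8]
grip_width: 0.0292
gripper_force: 50.6
```

```bash
python3 -m inch '[[0,0,0,0,0,0,45],[0,0,0,0,0,0,60],[0,0,0,0,0,0,60],[0,0,0,0,0,0,60],[0,0,-15,0,0,0,60],[0,0,-30,0,0,0,60],[0,0,-40,0,0,-4.3,60],[0,0,-20,0,0,-4.3,60]]'; python3 -c "
from h import *
rel((.4701,-.0463,.15),.176)"
```

```text
time: 9.7
position: [0.4595, -0.3077, 0.1701]
tool_rot: [[-0.984, -0.177, 0.003], [-0.177, 0.984, -0.003], [-0.002, -0.003, -1.0]]
force: [-0.3, 0.4, 0.4]
grip_width: 0.06
gripper_force: 0.0
t 9.70 pos [ 0.4595 -0.3077  0.1701] turn [-0.19  0.13  0.1 ] shift [-56.2 255.5  20.1] F [-0.3  0.4  0.4] grip 0.06 0.0
```

```bash
python3 -m inch '[[-6,30,0,0,0,0,60],[-10,45,0,0,0,0,60],[-10,45,0,0,0,0,60],[-10,45,0,0,0,0,60],[-10,45,0,0,0,0,60],[-10,30,0,0,0,0,60],[0,15,0,0,0,0,60],[0,0,0,0,0,0,60]]'; python3 -m inch '[[0,0,0,0,0,0,60]]'; python3 - <<'E'
from h import *
rel((.4701,-.0463,.061),.176)
s=snap('top');im=s['color']
a=cv2.resize(im[165:300,285:405],None,fx=4,fy=4,interpolation=2)
b=cv2.resize(im[165:300,445:515],None,fx=4,fy=4,interpolation=2)
cv2.imwrite('pics/t2.png',np.hstack([a,b]))
E
```

```text
time: 10.5
position: [0.4686, -0.0444, 0.1674]
tool_rot: [[-0.984, -0.177, -0.001], [-0.177, 0.984, 0.0], [0.001, 0.001, -1.0]]
force: [-0.5, -0.3, -0.5]
grip_width: 0.0602
gripper_force: 0.0
time: 10.6
position: [0.4698, -0.0467, 0.1675]
tool_rot: [[-0.985, -0.174, 0.001], [-0.174, 0.985, -0.001], [-0.0, -0.001, -1.0]]
force: [-0.7, 0.4, -0.0]
grip_width: 0.0597
gripper_force: 0.0
t 10.60 pos [ 0.4698 -0.0467  0.1675] turn [-0.05  0.03 -0.07] shift [ -0.4   0.4 106.5] F [-0.7  0.4 -0. ] grip 0.0597 0.0
```

View pics/t2.png

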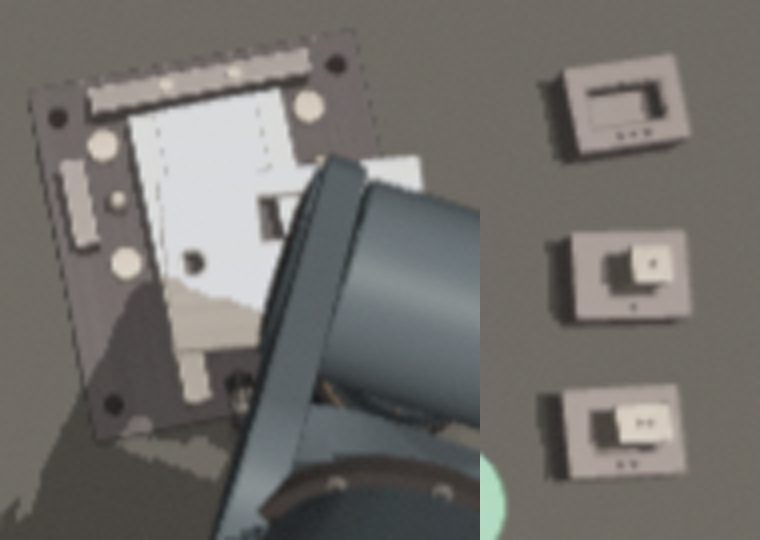

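Block2 stands in stand2 (crop about (640,425)) at the same height as block1, so it is fully down. The plate is unmoved. Now I lower behind the plate's near edge.

```bash
python3 -m inch '[[0,0,25,0,0,0,60],[0,0,30,0,0,0,60],[0,0,30,0,0,0,60],[0,0,16,0,0,0,60],[0,0,5,0,0,0,60],[0,0,0,0,0,0,60],[0,0,0,0,0,0,60],[0,0,0,0,0,0,60]]'; python3 -c "
from h import *
rel((.612-.061*.9845+.033*.175,.0125-.061*.175-.033*.9845,.061),.176)"
```

```text
time: 11.45
position: [0.4702, -0.0466, 0.0623]
tool_rot: [[-0.985, -0.173, 0.002], [-0.173, 0.985, -0.001], [-0.002, -0.001, -1.0]]
force: [-0.2, -0.0, -0.3]
grip_width: 0.06
gripper_force: 0.0
t 11.45 pos [ 0.4702 -0.0466  0.0623] turn [-0.07  0.11 -0.11] shift [-88.9   0.4   1.3] F [-0.2 -0.  -0.3] grip 0.06 0.0
```

```bash
python3 -m inch '[[-10,0,1,0,0,-0.1,60],[-8,0,0,0,0,0,60],[-5,0,0,0,0,0,60],[-5,0,0,0,0,0,60],[-5,0,0,0,0,0,60],[-5,0,0,0,0,0,60],[-5,0,0,0,0,0,60],[-5,0,0,0,0,0,60]]'; python3 -m inch '[[-5,0,0,0,0,0,60],[-5,0,0,0,0,0,60],[-5,0,0,0,0,0,60],[-5,0,0,0,0,0,60],[-4,0,0,0,0,0,60],[-3,0,0,0,0,0,60],[0,0,0,0,0,0,60]]';  python3 - <<'E'
from h import *
rel((.612-.061*.9845+.033*.175,.0125-.061*.175-.033*.9845,.061),.176)
s=snap('scene');im=s['color']
cv2.imwrite('pics/s3.png',cv2.resize(im[190:305,210:360],None,fx=5,fy=5,interpolation=2))
E
```

```text
time: 12.25
position: [0.5151, -0.0375, 0.0603]
tool_rot: [[-0.985, -0.175, -0.004], [-0.175, 0.985, 0.0], [0.004, 0.001, -1.0]]
force: [-3.6, -3.6, 1.8]
grip_width: 0.0598
gripper_force: 2.4
time: 12.95
position: [0.542, -0.0322, 0.0602]
tool_rot: [[-0.984, -0.176, -0.004], [-0.176, 0.984, 0.001], [0.003, 0.002, -1.0]]
force: [-4.2, -0.3, 3.0]
grip_width: 0.06
gripper_force: 2.2
t 12.95 pos [ 0.542  -0.0322  0.0602] turn [ 0.09 -0.2   0.08] shift [-15.8  -1.2  -0.8] F [-4.2 -0.3  3. ] grip 0.06 2.2
```

View pics/s3.png

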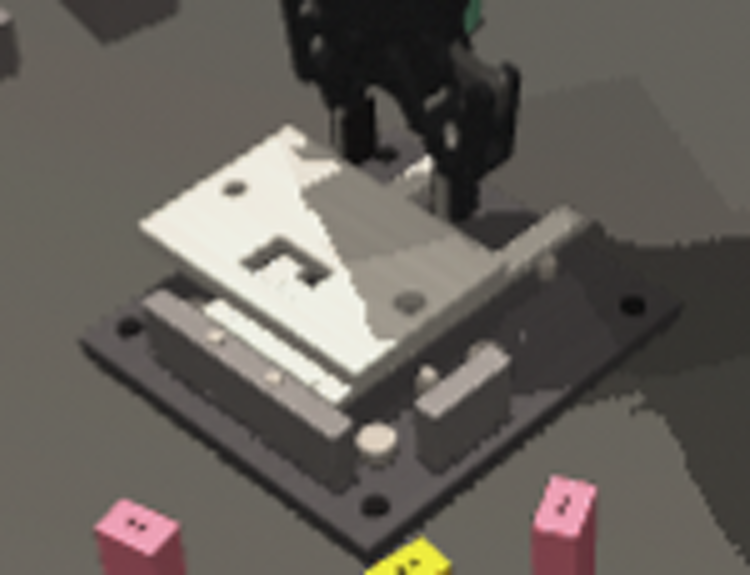

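The plate is squared and advancing. The gap to the far stop is still about 15 mm. I keep pushing.

```bash
for i in 1; do :; done; python3 -m inch '[[-4,0,0,0,0,0,60],[-4,0,0,0,0,0,60],[-3,0,0,0,0,0,60],[0,0,0,0,0,0,60]]'; python3 -m inch '[[-2,0,0,0,0,0,60],[0,0,0,0,0,0,60]]'; python3 -m inch '[[-1,0,0,0,0,0,60],[0,0,0,0,0,0,60]]'
```

```text
time: 13.4
position: [0.5547, -0.0308, 0.0603]
tool_rot: [[-0.985, -0.175, 0.001], [-0.175, 0.985, 0.0], [-0.001, -0.0, -1.0]]
force: [-2.5, 0.8, -0.3]
grip_width: 0.0598
gripper_force: 1.1
time: 13.6
position: [0.5565, -0.0305, 0.0603]
tool_rot: [[-0.985, -0.175, 0.001], [-0.175, 0.985, 0.0], [-0.001, -0.0, -1.0]]
force: [-1.8, 0.8, -0.2]
grip_width: 0.0601
gripper_force: 1.2
time: 13.8
position: [0.5574, -0.0304, 0.0603]
tool_rot: [[-0.985, -0.175, 0.001], [-0.175, 0.985, 0.0], [-0.001, -0.0, -1.0]]
force: [-2.8, 0.3, -0.5]
grip_width: 0.0599
gripper_force: 1.1
```

```bash
python3 -m inch '[[-1,0,0,0,0,0,60],[0,0,0,0,0,0,60]]'; python3 -m inch '[[-1,0,0,0,0,0,60],[0,0,0,0,0,0,60]]'; python3 -m inch '[[-0.7,0,0,0,0,0,60],[0,0,0,0,0,0,60]]'
```

```text
time: 14.0
position: [0.5584, -0.0303, 0.0603]
tool_rot: [[-0.985, -0.175, 0.0], [-0.175, 0.985, -0.0], [-0.0, -0.0, -1.0]]
force: [-2.7, 0.7, -1.4]
grip_width: 0.06
gripper_force: 1.1
time: 14.2
position: [0.5587, -0.0302, 0.0603]
tool_rot: [[-0.985, -0.175, -0.001], [-0.175, 0.985, -0.0], [0.001, 0.0, -1.0]]
force: [-3.4, -1.4, 0.2]
grip_width: 0.0604
gripper_force: 2.0
time: 14.4
position: [0.5587, -0.0301, 0.0603]
tool_rot: [[-0.984, -0.175, -0.002], [-0.175, 0.985, -0.0], [0.002, 0.0, -1.0]]
force: [-6.4, -2.4, 1.0]
grip_width: 0.0598
gripper_force: 2.8
```

```bash
python3 -m inch '[[5,0,0,0,0,0,60],[10,0,-5,0,0,0,55],[5,0,-35,0,0,0,50],[0,0,-40,0,0,0,45],[0,-10,-20,0,0,0,40],[0,-20,0,0,0,0,40],[0,0,0,0,0,0,40]]'; python3 -c "
from h import *
rel((.6365,-.1253,.155),.176-np.pi/2)
rel((.6365,-.1253,.155),.176+np.pi/2)
print(manip.sense()['joint_pos'])"
```

```text
time: 15.1
position: [0.5473, -0.0651, 0.1624]
tool_rot: [[-0.985, -0.173, 0.007], [-0.173, 0.985, -0.002], [-0.006, -0.003, -1.0]]
force: [0.0, -0.8, 0.4]
grip_width: 0.0399
gripper_force: 0.0
t 15.10 pos [ 0.5473 -0.0651  0.1624] turn [ 0.12  0.43 89.9 ] shift [-74.9  77.2   7.4] F [ 0.  -0.8  0.4] grip 0.0399 0.0
t 15.10 pos [ 0.5473 -0.0651  0.1624] turn [ -0.43   0.12 -90.1 ] shift [ 74.9 -77.2   7.4] F [ 0.  -0.8  0.4] grip 0.0399 0.0
[-3.21094867e-01  5.52857118e-01  1.70873776e+00 -1.62259796e-04
  8.72908440e-01 -2.06598871e+00]
```

```bash
python3 -m inch '[[0,0,0,0,0,8.2,40],[0,0,0,0,0,8.2,40],[0,0,0,0,0,8.2,40],[0,0,0,0,0,8.2,40],[0,0,0,0,0,8.2,40],[0,0,0,0,0,8.2,40],[0,0,0,0,0,8.2,40],[0,0,0,0,0,8.2,40]]'; python3 -m inch '[[0,0,0,0,0,8.1,40],[0,0,0,0,0,8.1,40],[0,0,0,0,0,8.1,40],[0,0,0,0,0,0,40]]'; python3 -c "
from h import *
rel((.6365,-.1253,.155),.176-np.pi/2)"
```

```text
time: 15.9
position: [0.5449, -0.0622, 0.16]
tool_rot: [[-0.561, 0.828, -0.0], [0.828, 0.561, 0.001], [0.001, 0.0, -1.0]]
force: [0.6, 0.7, 1.1]
grip_width: 0.04
gripper_force: 0.0
time: 16.3
position: [0.5449, -0.0623, 0.1601]
tool_rot: [[-0.177, 0.984, -0.0], [0.984, 0.177, 0.001], [0.001, -0.0, -1.0]]
force: [0.2, 0.6, -0.4]
grip_width: 0.0398
gripper_force: 0.0
t 16.30 pos [ 0.5449 -0.0623  0.1601] turn [-0.02 -0.04  0.13] shift [-78.   79.2   5.1] F [ 0.2  0.6 -0.4] grip 0.0398 0.0
```

```bash
python3 -m inch '[[-25,25,0,0,0,0,40],[-30,30,0,0,0,0,40],[-23,24,0,0,0,0,40],[0,0,25,0,0,0,40],[0,0,35,0,0,0,40],[0,0,25,0,0,0,40],[0,0,10,0,0,0,40],[0,0,0,0,0,0,40]]'; python3 -m inch '[[0,0,0,0,0,0,40]]'; python3 -c "
from h import *
rel((.6365,-.1253,.064),.176-np.pi/2)"
```

```text
time: 17.1
position: [0.6357, -0.1251, 0.0636]
tool_rot: [[-0.179, 0.984, -0.003], [0.984, 0.179, 0.002], [0.002, -0.003, -1.0]]
force: [0.2, -0.2, -0.4]
grip_width: 0.0398
gripper_force: 0.0
time: 17.2
position: [0.6376, -0.1258, 0.0662]
tool_rot: [[-0.178, 0.984, 0.002], [0.984, 0.178, -0.0], [-0.001, 0.001, -1.0]]
force: [-0.1, -0.4, 0.5]
grip_width: 0.0402
gripper_force: 0.0
t 17.20 pos [ 0.6376 -0.1258  0.0662] turn [0.08 0.04 0.18] shift [ 0.7 -1.   2.2] F [-0.1 -0.4  0.5] grip 0.0402 0.0
```

```bash
python3 -m inch '[[8,-1,2,0,0,0.2,40],[8,0,0,0,0,0,40],[5,0,0,0,0,0,40],[5,0,0,0,0,0,40],[5,0,0,0,0,0,40],[0,0,0,0,0,0,40]]'; python3 -m inch '[[5,0,0,0,0,0,40],[4,0,0,0,0,0,40],[4,0,0,0,0,0,40],[4,0,0,0,0,0,40],[0,0,0,0,0,0,40]]'; python3 -c "
from h import *
rel((.612+.085*.175,.0125-.085*.9845,.064),.176-np.pi/2)"
```

```text
time: 17.8
position: [0.6308, -0.0957, 0.0641]
tool_rot: [[-0.175, 0.985, 0.001], [0.985, 0.175, -0.002], [-0.002, 0.001, -1.0]]
force: [-0.4, -3.4, 3.1]
grip_width: 0.04
gripper_force: 1.3
time: 18.3
position: [0.628, -0.0798, 0.064]
tool_rot: [[-0.174, 0.985, 0.001], [0.985, 0.174, -0.002], [-0.002, 0.001, -1.0]]
force: [-0.2, -5.0, 1.5]
grip_width: 0.04
gripper_force: 2.2
t 18.30 pos [ 0.628  -0.0798  0.064 ] turn [ 0.05  0.13 -0.05] shift [8.7 0.4 0. ] F [-0.2 -5.   1.5] grip 0.04 2.2
```

```bash
python3 -m inch '[[3,0,0,0,0,0,40],[2,0,0,0,0,0,40],[0,0,0,0,0,0,40]]'; python3 -m inch '[[2,0,0,0,0,0,40],[0,0,0,0,0,0,40]]'; python3 -m inch '[[1,0,0,0,0,0,40],[0,0,0,0,0,0,40]]'; python3 -m inch '[[1,0,0,0,0,0,40],[0,0,0,0,0,0,40]]'
```

```text
time: 18.6
position: [0.6272, -0.0753, 0.0641]
tool_rot: [[-0.174, 0.985, 0.001], [0.985, 0.174, -0.002], [-0.003, 0.001, -1.0]]
force: [-1.6, -6.1, 2.8]
grip_width: 0.0399
gripper_force: 2.7
time: 18.8
position: [0.6269, -0.0734, 0.0641]
tool_rot: [[-0.174, 0.985, 0.001], [0.985, 0.174, -0.003], [-0.003, 0.001, -1.0]]
force: [-0.7, -5.7, 2.5]
grip_width: 0.0401
gripper_force: 2.8
time: 19.0
position: [0.6268, -0.0726, 0.0641]
tool_rot: [[-0.174, 0.985, 0.001], [0.985, 0.174, -0.003], [-0.003, 0.001, -1.0]]
force: [-0.6, -6.9, 3.5]
grip_width: 0.04
gripper_force: 3.0
time: 19.2
position: [0.6267, -0.0724, 0.0641]
tool_rot: [[-0.175, 0.985, 0.002], [0.985, 0.175, -0.004], [-0.004, 0.001, -1.0]]
force: [-0.7, -8.3, 2.7]
grip_width: 0.0402
gripper_force: 4.1
```

```bash
python3 -m inch '[[1,0,0,0,0,0,40],[0,0,0,0,0,0,40]]'; python3 -m inch '[[1,0,0,0,0,0,40],[0,0,0,0,0,0,40]]'; python3 - <<'E'
from h import *
s=snap('scene');im=s['color']
cv2.imwrite('pics/s4.png',cv2.resize(im[195:305,215:355],None,fx=5,fy=5,interpolation=2))
E
```

```text
time: 19.4
position: [0.6268, -0.0724, 0.0641]
tool_rot: [[-0.175, 0.985, 0.002], [0.985, 0.175, -0.005], [-0.006, 0.001, -1.0]]
force: [-1.2, -11.2, 0.9]
grip_width: 0.04
gripper_force: 5.3
time: 19.6
position: [0.6267, -0.0723, 0.0641]
tool_rot: [[-0.175, 0.985, 0.003], [0.985, 0.175, -0.007], [-0.007, 0.001, -1.0]]
force: [-1.1, -13.0, 0.9]
grip_width: 0.0399
gripper_force: 6.5
```

```bash
python3 -m inch '[[-8,0,0,0,0,0,40],[-10,0,-10,0,0,0,40],[0,0,-40,0,0,0,20],[10,-10,-10,0,0,0,0],[30,-25,0,0,0,0,0],[30,-25,0,0,0,0,0],[25,-20,0,0,0,0,0],[0,0,0,0,0,0,0]]'; python3 -m inch '[[0,0,0,0,0,0,0]]'; python3 -c "
from h import *
rel((.5283,-.0024,.067),.176-np.pi/2)"
```

```text
time: 20.45
position: [0.5274, -0.0021, 0.1233]
tool_rot: [[-0.176, 0.984, -0.008], [0.984, 0.176, 0.003], [0.004, -0.007, -1.0]]
force: [-0.1, -0.4, 0.3]
grip_width: -0.0003
gripper_force: 0.0
time: 20.55
position: [0.5331, -0.005, 0.1239]
tool_rot: [[-0.175, 0.985, 0.001], [0.985, 0.175, 0.0], [0.0, 0.001, -1.0]]
force: [-0.4, -0.2, 0.1]
grip_width: -0.0002
gripper_force: 0.0
t 20.55 pos [ 0.5331 -0.005   0.1239] turn [ 0.04 -0.   -0.01] shift [ 3.4 -4.3 56.9] F [-0.4 -0.2  0.1] grip -0.0002 0.0
```

```bash
python3 -m inch '[[3,-4,15,0,0,0,0],[0,0,20,0,0,0,0],[0,0,15,0,0,0,0],[0,0,7,0,0,0,0],[0,0,0,0,0,0,0],[0,8,0,0,0,0,0],[0,5,0,0,0,0,0],[0,0,0,0,0,0,0]]'; python3 -m inch '[[0,2,0,0,0,0,0],[0,2,0,0,0,0,0],[0,0,0,0,0,0,0]]';  python3 -m inch '[[0,2,0,0,0,0,0],[0,0,0,0,0,0,0]]'
```

```text
time: 21.35
position: [0.544, -0.0016, 0.0673]
tool_rot: [[-0.174, 0.985, 0.004], [0.985, 0.174, -0.001], [-0.001, 0.004, -1.0]]
force: [-0.2, -0.5, -0.4]
grip_width: -0.0003
gripper_force: 0.0
time: 21.65
position: [0.5461, -0.0007, 0.0666]
tool_rot: [[-0.174, 0.985, 0.001], [0.985, 0.174, -0.0], [-0.0, 0.001, -1.0]]
force: [0.2, 0.9, 0.8]
grip_width: -0.0
gripper_force: 0.0
time: 21.85
position: [0.548, -0.0004, 0.0664]
tool_rot: [[-0.174, 0.985, 0.0], [0.985, 0.174, -0.0], [-0.0, 0.0, -1.0]]
force: [-0.2, 1.2, 0.4]
grip_width: -0.0001
gripper_force: 0.0
```

```bash
python3 -m inch '[[0,1.5,0,0,0,0,0],[0,0,0,0,0,0,0]]'; python3 -m inch '[[0,1.5,0,0,0,0,0],[0,0,0,0,0,0,0]]';  python3 -m inch '[[0,1,0,0,0,0,0],[0,0,0,0,0,0,0]]'
```

```text
time: 22.05
position: [0.5494, -0.0001, 0.0664]
tool_rot: [[-0.174, 0.985, 0.0], [0.985, 0.174, -0.0], [-0.0, 0.0, -1.0]]
force: [-0.0, 0.4, -0.5]
grip_width: -0.0003
gripper_force: 0.0
time: 22.25
position: [0.5509, 0.0002, 0.0664]
tool_rot: [[-0.174, 0.985, 0.0], [0.985, 0.174, -0.0], [-0.0, 0.0, -1.0]]
force: [-0.2, 0.5, 0.5]
grip_width: -0.0001
gripper_force: 0.0
time: 22.45
position: [0.5518, 0.0003, 0.0664]
tool_rot: [[-0.174, 0.985, 0.0], [0.985, 0.174, -0.0], [-0.0, 0.0, -1.0]]
force: [-0.3, 0.3, 0.3]
grip_width: -0.0
gripper_force: 0.0
```

```bash
python3 -m inch '[[0,1.5,0,0,0,0,0],[0,0,0,0,0,0,0]]'; python3 -m inch '[[0,1.5,0,0,0,0,0],[0,0,0,0,0,0,0]]';  python3 -m inch '[[0,1,0,0,0,0,0],[0,0,0,0,0,0,0]]'; python3 -m inch '[[0,1,0,0,0,0,0],[0,0,0,0,0,0,0]]'
```

```text
time: 22.65
position: [0.5524, 0.0006, 0.0663]
tool_rot: [[-0.174, 0.985, -0.002], [0.985, 0.174, 0.0], [0.0, -0.002, -1.0]]
force: [-2.0, -0.7, 1.4]
grip_width: -0.0001
gripper_force: 1.1
time: 22.85
position: [0.5526, 0.0007, 0.0662]
tool_rot: [[-0.174, 0.985, -0.005], [0.985, 0.174, -0.0], [0.001, -0.005, -1.0]]
force: [-4.7, -2.8, 3.1]
grip_width: 0.0
gripper_force: 2.9
time: 23.05
position: [0.5527, 0.0007, 0.0662]
tool_rot: [[-0.175, 0.985, -0.007], [0.985, 0.175, -0.0], [0.001, -0.007, -1.0]]
force: [-6.5, -3.5, 3.7]
grip_width: -0.0001
gripper_force: 3.9
time: 23.25
position: [0.5528, 0.0008, 0.0662]
tool_rot: [[-0.175, 0.985, -0.009], [0.985, 0.175, -0.0], [0.001, -0.009, -1.0]]
force: [-7.6, -5.5, 5.6]
grip_width: -0.0002
gripper_force: 4.9
```

```bash
python3 -m inch '[[0,-7,0,0,0,0,0],[0,-5,-5,0,0,0,0],[0,0,-20,0,0,0,0],[0,10,-5,0,0,0,0],[0,30,0,0,0,0,0],[0,20,0,0,0,0,0],[0,0,0,0,0,0,0],[0,0,0,0,0,0,0]]'; python3 -c "
from h import *
rel((.602,.0107,.078),.176-np.pi/2)"
```

```text
time: 24.05
position: [0.6041, 0.0098, 0.0962]
tool_rot: [[-0.174, 0.985, -0.0], [0.985, 0.174, 0.0], [0.0, -0.0, -1.0]]
force: [0.1, 0.5, -0.3]
grip_width: -0.0
gripper_force: 0.0
t 24.05 pos [0.6041 0.0098 0.0962] turn [-0.   -0.   -0.05] shift [ 1.2 -1.9 18.2] F [ 0.1  0.5 -0.3] grip -0.0 0.0
```

```bash
python3 -m inch '[[1,-2,8,0,0,0,0],[0,0,8,0,0,0,0],[0,0,2,0,0,0,0],[0,0,2,0,0,0,0],[0,0,2,0,0,0,0],[0,0,0,0,0,0,0]]'; python3 -m inch '[[0,0,2,0,0,0,0],[0,0,2,0,0,0,0],[0,0,0,0,0,0,0]]'; python3 -m inch '[[0,0,2,0,0,0,0],[0,0,2,0,0,0,0],[0,0,0,0,0,0,0]]'
```

```text
time: 24.65
position: [0.6017, 0.0101, 0.0743]
tool_rot: [[-0.174, 0.985, -0.0], [0.985, 0.174, 0.0], [0.0, -0.0, -1.0]]
force: [0.1, 0.8, -0.2]
grip_width: 0.0004
gripper_force: 0.0
time: 24.95
position: [0.6019, 0.0101, 0.0717]
tool_rot: [[-0.174, 0.985, 0.001], [0.985, 0.174, -0.0], [-0.0, 0.001, -1.0]]
force: [-2.4, -0.8, 6.1]
grip_width: -0.0
gripper_force: 3.2
time: 25.25
position: [0.602, 0.0101, 0.068]
tool_rot: [[-0.174, 0.985, 0.001], [0.985, 0.174, -0.0], [-0.001, 0.001, -1.0]]
force: [-1.8, -0.3, 7.4]
grip_width: -0.0
gripper_force: 4.1
```

```bash
python3 -m inch '[[0,0,2,0,0,0,0],[0,0,2,0,0,0,0],[0,0,0,0,0,0,0]]'; python3 -m inch '[[0,0,2,0,0,0,0],[0,0,2,0,0,0,0],[0,0,0,0,0,0,0]]'; python3 -m inch '[[0,0,2,0,0,0,0],[0,0,1,0,0,0,0],[0,0,0,0,0,0,0]]'
```

```text
time: 25.55
position: [0.602, 0.0101, 0.064]
tool_rot: [[-0.174, 0.985, 0.001], [0.985, 0.174, -0.0], [-0.001, 0.001, -1.0]]
force: [-1.8, 0.6, 9.6]
grip_width: -0.0002
gripper_force: 4.3
time: 25.85
position: [0.602, 0.0101, 0.0601]
tool_rot: [[-0.174, 0.985, 0.001], [0.985, 0.174, -0.0], [-0.001, 0.001, -1.0]]
force: [-2.5, 1.0, 8.9]
grip_width: 0.0001
gripper_force: 4.4
time: 26.15
position: [0.602, 0.0101, 0.0571]
tool_rot: [[-0.174, 0.985, 0.001], [0.985, 0.174, -0.0], [-0.001, 0.001, -1.0]]
force: [-3.0, -1.0, 10.1]
grip_width: -0.0002
gripper_force: 4.7
```

```bash
python3 -m inch '[[0,0,1,0,0,0,0],[0,0,0,0,0,0,0]]'; python3 -m inch '[[0,0,1,0,0,0,0],[0,0,0,0,0,0,0]]';python3 -m inch '[[0,0,1,0,0,0,0],[0,0,0,0,0,0,0]]'
```

```text
time: 26.35
position: [0.602, 0.0101, 0.0562]
tool_rot: [[-0.174, 0.985, 0.001], [0.985, 0.174, -0.0], [-0.001, 0.001, -1.0]]
force: [-2.7, -0.3, 10.7]
grip_width: 0.0002
gripper_force: 4.9
time: 26.55
position: [0.602, 0.0101, 0.0561]
tool_rot: [[-0.174, 0.985, 0.001], [0.985, 0.174, -0.0], [-0.001, 0.001, -1.0]]
force: [-3.4, 0.4, 14.9]
grip_width: -0.0001
gripper_force: 7.5
time: 26.75
position: [0.602, 0.0101, 0.056]
tool_rot: [[-0.174, 0.985, 0.001], [0.985, 0.174, -0.001], [-0.001, 0.001, -1.0]]
force: [-5.0, 0.7, 20.5]
grip_width: 0.0003
gripper_force: 10.4
```

The press bottomed out at TCP z 0.056, the flush height, and the force rose. Now I retreat clear and take the last look.

```bash
python3 -m inch '[[0,0,-3,0,0,0,0],[0,0,-20,0,0,0,0],[0,0,-45,0,0,0,0],[0,0,-45,0,0,0,0],[0,0,-40,0,0,0,0],[45,-20,0,0,0,0,0],[45,-20,0,0,0,0,0],[45,-20,0,0,0,0,0]]'; python3 -m inch '[[45,-20,0,0,0,0,0],[45,-20,0,0,0,0,0],[45,-10,0,0,0,0,0],[45,-10,0,0,0,0,0],[30,0,0,0,0,0,0],[0,0,0,0,0,0,0],[0,0,0,0,0,0,0],[0,0,0,0,0,0,0]]'; python3 - <<'E'
from h import *
s=snap('top');im=s['color'];c=snap('scene')['color']
r=lambda a:cv2.resize(a,(400,300),interpolation=2)
a=r(im[170:275,290:430]);b=r(c[200:305,220:360]);d=r(im[170:290,400:560]);e=r(c[150:225,170:270])
cv2.imwrite('pics/f.png',np.vstack([np.hstack([a,b]),np.hstack([d,e])]))
E
```

```text
time: 27.55
position: [0.5185, 0.1335, 0.206]
tool_rot: [[-0.172, 0.985, 0.001], [0.985, 0.172, 0.0], [0.0, 0.002, -1.0]]
force: [0.1, 1.2, 0.6]
grip_width: -0.0002
gripper_force: 0.0
time: 28.35
position: [0.4238, 0.3282, 0.2053]
tool_rot: [[-0.173, 0.985, -0.0], [0.985, 0.173, -0.001], [-0.0, -0.0, -1.0]]
force: [-0.4, -0.8, -0.2]
grip_width: 0.0001
gripper_force: 0.0
```

View pics/f.png

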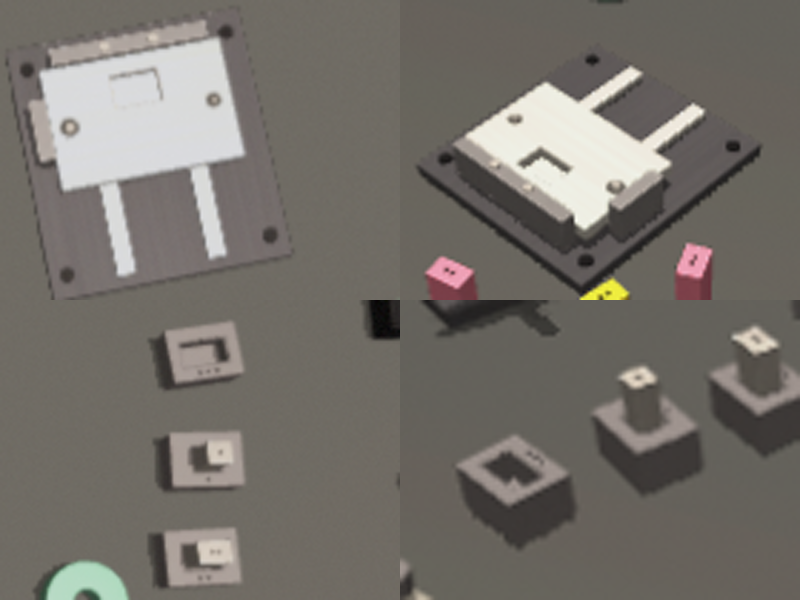

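The plate lies flush against both stops, with the pins showing in its holes (70,127) and (214,100). Block2 is upright and seated in stand2 (215,552).

```bash
python3 -c "
from station import manip
print(manip.hand_in())"
```

```text
the job is handed in; nothing more can be done
None
```

The job is handed in: block2 stands fully down in stand2, and the gate plate lies flush on its pads against both stops with the pins through it, done by about 28 s of the 67 s limit.

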